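# Line up the reagent bottles by height

## Robot

A 6-joint arm with a two-finger parallel gripper is mounted at the origin on a cart in front of the work surface, level with it; the furniture and walls round the work are solid. World frame = base frame: x ahead of the robot, y to its left, z up, the work surface at z = 0. Lengths are in m, angles in rad, forces in N, time in s.
With the tool pointing down it reaches from about 0.375 to 0.75 m from the base axis. Payload 9 kg.
Tool frame: the origin (TCP) lies midway between the tips of the shut fingers; the grasp point (between the pads) lies 19 mm behind it; z points along the fingers, y is the line along which they close (so a half turn about z gives the same grasp; the last joint's range is limited). The gripper opens to 85 mm and grips with 20 to 120 N. Pads are 22 mm wide; open, the fingers measure 114 mm over their backs; the gripper's body (76 mm by 85 mm) begins 54 mm behind the grasp point. The pads swing forward as they close: fully open they stand 13 mm farther back than shut.
Start: joints at [-1.333, 0.104, 0.097, 1.564, 0, 1.353], TCP at [0.264, -0.539, 0.231] pointing down, gripper open.
Joint ranges: [-2.99, 2.99], [-0.84, 1.86], [-1.1, 1.16], [-1.84, 2.11], [-1.51, 1.56], [-3.14, 3.14]. Speed limits (rad/s): [2.22, 2.22, 2.57, 3.14, 3.14, 3.14].

## Interface

Orientations are given as a 3x3 rotation matrix whose columns are the frame's x, y, z axes.
In Python, from rig import r gives the robot as it stands.
- The arm moves only by the shell command python3 -m inch 'ROWS' [FORCE]. ROWS is text: rows parted by semicolons, each of 7 numbers parted by spaces: the shift along the tool's x, y, z in mm, then the turn, a rotation vector about the tool's x, y, z in rad, then the opening, from 0 (shut) to 1 (fully open). A call has exactly 10 rows; each row shifts and turns the commanded pose from where the row before left it, along the tool's axes as they then stand; what a row does not reach is not made up. A row lasts 1/10 s, in which the tool goes at most 50 mm and 8.59 degrees, less where a joint would pass 70% of its speed; a pose out of reach is approached as far as the arm can. A call with a gripper value outside its range is refused whole. The fingers move at their own pace and stop on an object; FORCE is the grip in N (left out, the last holds). Time passes only in rows, so rows that do not move let the fingers close, or fill a call up. It gives the time, the measured TCP pose, the force, the opening and the grip force at its end, in the units of the state.
- r.sense(): the state, without advancing time (a new reading comes with each control period).
- r.camera(name): name is "scene" or "side" or "wrist"; returns the picture (480x640x3 uint8, red, green, blue); there is no depth.
- r.calibration(name): a dict with "fov_y" (degrees; the focal length in pixels is half the picture's height over the tangent of half this angle, whatever the lens; pixels are square), "cx", "cy" (the principal point, pixels), "R" (3x3) and "t" (3): a world point X has camera coordinates R X + t; the wrist camera has in their place "T_tool_cam" (4x4, takes a point from camera to tool coordinates, whose origin is the TCP and whose axes are the flange's). Camera axes: x right, y down, z forward; pixel columns grow to the right and rows downward; lengths in m; the calibration is good to about 2 mm. A picture is of the moment at which its call begins: read the wrist's pose just before it. calibration takes no time and is no camera call.
- r.hand_in(): hands the job in; it is judged then, once.
Trained networks look in the newest picture that a camera, given by its name, has taken for a name from the list of things; names that differ only in an ending like _2 or _b are one class to them, and where a whole thing is asked for, a point or a joint stands for the part that bears it (a point fixed in the world has none). Each returns a list of dicts, best first, with "score" (0 to 1); they miss things now and then, are a little off and sometimes report something else, mostly with a low value. They report only what shows in the picture. A call takes as long as a camera call.
- r.recognise(camera, query): "pixel" ([row, column] in pixels, amid what is visible of it).
- r.pinpoint(camera, query): "pixel" ([row, column] in pixels: a listed point, or the origin of a listed thing).
The state is a dict: "clock": time; "joint_pos": joint angles; "qd": joint speeds; "tau": joint torques, N m; "tool_pos": TCP position; "ee_rot": TCP orientation; "force": force on the tool from outside, world axes, zero at the start; "wrist_torque": the same for the moment, N m; "finger_gap": finger opening in m; "gripper_force": force on a finger pad.
Only numpy, scipy, OpenCV 4.12 (cv2) and the standard library are available. Lean on these libraries where they do the work, as an engineer would, in place of code of your own. Each camera call takes 0.05 s, during which the arm holds its last target. There are 200 camera calls.

## Task

Line up the three screw-cap bottles and the small white pot that stand on the left of the worktop by height on the metal strip, one upright and centred on each round mark: the tallest on the mark next to the red knob, then in falling order to the shortest next to the grey knob. Do not tip any of them over, and leave the glass flask that stands among them where it is.

Things in the scene. Friction and masses are not known exactly. Their poses are not given: they have to be found in the camera images.
- blue_cap_mid (a point): tallest: white bottle with a blue screw cap and blue label bands, 100 mm high, round body 46 mm across for the lower 80 mm, cap 28 mm across. Point: on its axis, half-way up. z axis up along the bottle. It stands on the worktop (z = 0) to the left of the strip at the start.
- white_cap_mid (a point): second tallest: all-white bottle with a white screw cap, 88 mm high, round body 40 mm across for the lower 68 mm, cap 25 mm across. Point: on its axis, half-way up. z axis up along the bottle. It stands on the worktop (z = 0) to the left of the strip at the start.
- teal_cap_mid (a point): third tallest: white bottle with a teal (green-blue) screw cap, 72 mm high, round body 37 mm across for the lower 52 mm, cap 23 mm across. Point: on its axis, half-way up. z axis up along the bottle. It stands on the worktop (z = 0) to the left of the strip at the start.
- pot_mid (a point): shortest: small all-white sample pot with a wide lid, 50 mm high, round, 35 mm across all the way up. Point: on its axis, half-way up. z axis up along the bottle. It stands on the worktop (z = 0) to the left of the strip at the start.
- glass_flask_mid (a point): small conical glass flask, 64 mm across at the foot, 78 mm high, loose; a bystander that stands among the bottles and stays where it is. Point: on its axis, half-way up.
- mark_a: round mark on the metal strip: blue disc 60 mm across and 2 mm thick with a white inner face; origin at the centre of its underside, 6 mm above the worktop; a thing set on it stands 8 mm above the worktop. This one is the first of the four, at the strip's left (+y) end. Marks stand 90 mm apart along the strip; the axes are the strip's: x across it, y along it to the left. The strip (400 x 90 mm, lips 4 mm high along both long edges) is fixed, its long side roughly along y.
- mark_b: round mark on the metal strip: blue disc 60 mm across and 2 mm thick with a white inner face; origin at the centre of its underside, 6 mm above the worktop; a thing set on it stands 8 mm above the worktop. This one is the second from the left. Marks stand 90 mm apart along the strip; the axes are the strip's: x across it, y along it to the left. The strip (400 x 90 mm, lips 4 mm high along both long edges) is fixed, its long side roughly along y.
- mark_c: round mark on the metal strip: blue disc 60 mm across and 2 mm thick with a white inner face; origin at the centre of its underside, 6 mm above the worktop; a thing set on it stands 8 mm above the worktop. This one is the third from the left. Marks stand 90 mm apart along the strip; the axes are the strip's: x across it, y along it to the left. The strip (400 x 90 mm, lips 4 mm high along both long edges) is fixed, its long side roughly along y.
- mark_d: round mark on the metal strip: blue disc 60 mm across and 2 mm thick with a white inner face; origin at the centre of its underside, 6 mm above the worktop; a thing set on it stands 8 mm above the worktop. This one is the fourth, at the strip's right (-y) end. Marks stand 90 mm apart along the strip; the axes are the strip's: x across it, y along it to the left. The strip (400 x 90 mm, lips 4 mm high along both long edges) is fixed, its long side roughly along y.
- knob_red: red round knob, 28 mm across and 22 mm high, fixed on one end of the strip, 43 mm beyond the end mark; origin at the centre of its underside. It may be at the left or the right end; a like grey knob is at the other end.

How it is judged:
At the end, for the whole second after the job is handed in: Each of the four stands upright (within 0.1 rad) on its own mark, its axis within 15 mm of the mark's centre, in falling order of height from the red knob to the grey one, resting on the mark (its height right within 5 mm), released and still; the glass flask is within 30 mm of where it stood (((horizontal distance between knob_red and mark_a below 0.09 m and horizontal distance between blue_cap_mid and mark_a below 0.015 m and horizontal distance between white_cap_mid and mark_b below 0.015 m and horizontal distance between teal_cap_mid and mark_c below 0.015 m and horizontal distance between pot_mid and mark_d below 0.015 m) or (horizontal distance between knob_red and mark_d below 0.09 m and horizontal distance between blue_cap_mid and mark_d below 0.015 m and horizontal distance between white_cap_mid and mark_c below 0.015 m and horizontal distance between teal_cap_mid and mark_b below 0.015 m and horizontal distance between pot_mid and mark_a below 0.015 m)) and angle between each of blue_cap_mid, white_cap_mid, teal_cap_mid, pot_mid's own z axis and vertical below 0.1 rad and height (world z) of blue_cap_mid between 0.053 and 0.063 m and linear speed of each of blue_cap, white_cap, teal_cap, pot below 0.02 m/s and height (world z) of white_cap_mid between 0.047 and 0.057 m and height (world z) of teal_cap_mid between 0.039 and 0.049 m and height (world z) of pot_mid between 0.028 and 0.038 m and distance of glass_flask_mid from where it was at the start of the episode below 0.03 m); the robot touches nothing.
It fails at once if one of the four is tipped over (more than 0.7 rad) (angle between any of blue_cap_mid, white_cap_mid, teal_cap_mid, pot_mid's own z axis and vertical above 0.7 rad).
It fails at once if the glass flask is shifted by more than 30 mm or tipped over (distance of glass_flask_mid from where it was at the start of the episode above 0.03 m or angle between glass_flask_mid's own z axis and vertical above 0.7 rad).
It also fails if it takes over 144 s, if anything falls off the work surface, if the arm or the gripper's body presses on something with over 40 N, if the wrist force passes 120 N, or if a joint passes its speed limit or range.

## Working session

There is one attempt and no reset: what is moved stays moved. The work goes in short steps, Python scripts to look and compute and a shell command to move; the robot and the scene stay as the last step left them, time stands still between calls to the robot, and variables do not carry over. Pictures are saved under pics/ and viewed, at most 15 in all, crops included, and the job is handed in when it is done.

```bash
ls; mkdir -p pics
cat > h.py <<'E'
import numpy as np, cv2
from rig import r
def ray(cam,px):
    c=r.calibration(cam); f=240/np.tan(np.radians(c["fov_y"])/2)
    d=np.array([(px[1]-c["cx"])/f,(px[0]-c["cy"])/f,1.])
    if "R" in c:
        R=np.array(c["R"]);t=np.array(c["t"]); return -R.T@t, R.T@d
    s=r.sense();T=np.array(c["T_tool_cam"]);E=np.array(s["ee_rot"])
    return np.array(s["tool_pos"])+E@T[:3,3], E@T[:3,:3]@d
def at(cam,px,z):
    o,d=ray(cam,px); return (o+d*(z-o[2])/d[2]).round(4)
def snap(cam,fn=None):
    im=np.array(r.camera(cam))
    if fn: cv2.imwrite("pics/"+fn,im[:,:,::-1])
    return im
E
python3 - <<'E'
from h import *
Z=dict(blue_cap_mid=.05,white_cap_mid=.044,teal_cap_mid=.036,pot_mid=.025,glass_flask_mid=.039,mark_a=.006,mark_b=.006,mark_c=.006,mark_d=.006,knob_red=.006)
for cam in("scene","side"):
    snap(cam,cam+"0.png"); c=r.calibration(cam); print(cam,c)
    for q,z in Z.items():
        print(q,[(np.round(p["pixel"]),round(p["score"],2),at(cam,p["pixel"],z)[:2]) for p in r.pinpoint(cam,q)[:4]])
print(r.sense())
E
```

```text
pics
scene {'fov_y': 54.35941582154511, 'cx': 313.170937971858, 'cy': 242.519189632317, 'R': array([[-0.52559348, -0.85047937, -0.02088834],
       [-0.39389533,  0.2650422 , -0.88011312],
       [ 0.75405435, -0.4543539 , -0.4743043 ]]), 't': array([0.26076627, 0.27610027, 0.74627541])}
blue_cap_mid [(array([253., 241.]), 0.97, array([0.6142, 0.1314])), (array([286., 226.]), 0.63, array([0.4978, 0.218 ]))]
white_cap_mid [(array([310., 162.]), 0.66, array([0.4982, 0.3558]))]
teal_cap_mid [(array([277., 181.]), 0.9, array([0.6114, 0.2821]))]
pot_mid [(array([283., 277.]), 0.91, array([0.4823, 0.1041]))]
glass_flask_mid [(array([288., 225.]), 0.61, array([0.5069, 0.2165]))]
mark_a [(array([258., 340.]), 0.7, array([ 0.5239, -0.0965]))]
mark_b [(array([258., 340.]), 0.7, array([ 0.5239, -0.0965]))]
mark_c [(array([258., 340.]), 0.7, array([ 0.5239, -0.0965]))]
mark_d [(array([258., 340.]), 0.7, array([ 0.5239, -0.0965]))]
knob_red []
side {'fov_y': 52.68115217973344, 'cx': 310.14498761752503, 'cy': 242.03648848611837, 'R': array([[ 0.9999074 ,  0.01202456,  0.00637191],
       [ 0.01277
[... 1623 characters left out ...]
0,
       -4.41205725e-06,  1.35313146e+00]), 'qd': array([ 0.00036308, -0.00042174, -0.0009893 , -0.00057581, -0.0017355 ,
        0.00032232]), 'tau': array([-7.85873053e-04, -5.56764758e+01,  5.03775573e+01,  8.01234637e-04,
       -3.27863108e-04, -1.69581128e-06]), 'tool_pos': array([ 0.26411374, -0.53875096,  0.23129867]), 'ee_rot': array([[ 8.97927739e-01,  4.40142904e-01, -1.17187873e-06],
       [ 4.40142904e-01, -8.97927739e-01, -1.38784844e-05],
       [-7.16077884e-06,  1.19460820e-05, -1.00000000e+00]]), 'force': array([-0.08789183, -0.62189241,  0.22660494]), 'wrist_torque': array([-0.03209451,  0.00813667,  0.01440768]), 'gripper_force': 0.0, 'finger_gap': 0.08552441452934025}
```

View pics/side0.png

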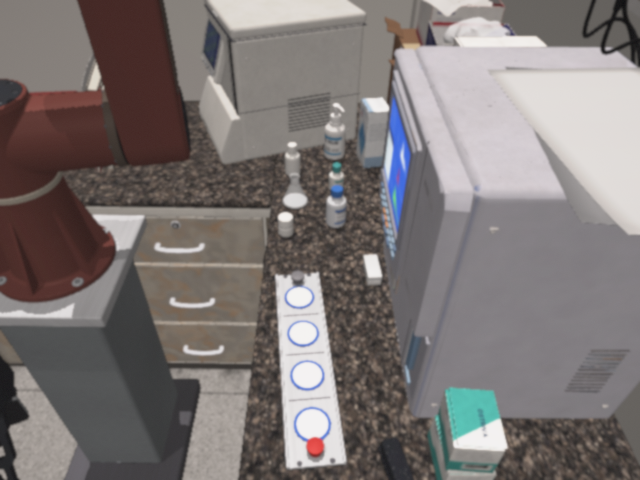

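View pics/scene0.png

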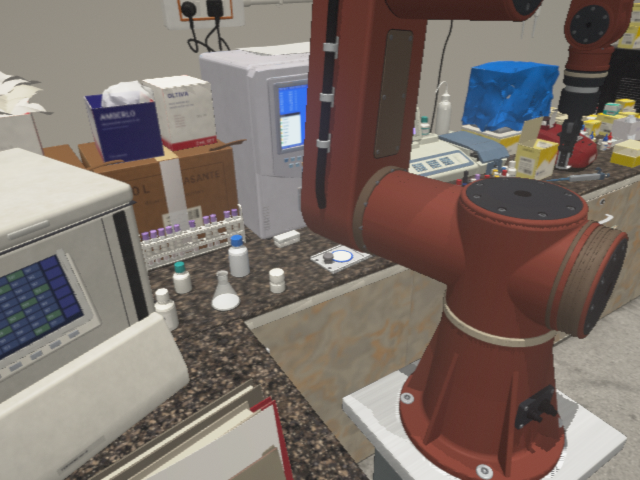

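The side view shows the red knob at (449,314), the near (-y) end, and grey at (277,298). So blue goes to mark d, white to c, teal to b and pot to a. The bottles are at white (160,292), teal (178,336), blue (208,338), pot (224,286) and flask (192,295). The analyser stands at +x and the other machine at +y.

```bash
python3 - <<'E'
from h import *
for n,c,p in[("analyser near corner","side",(412,412)),("analyser mid","side",(300,398)),("scene analyser corner","scene",(237,272)),("rack l","scene",(268,150)),("rack r","scene",(238,243)),("door end","scene",(378,190)),("machine corner","scene",(318,158)),("small white","side",(284,365)),("machine base","side",(158,222)),("door","side",(155,240))]: print(n,at(c,p,0))
print(r.calibration("wrist"))
E
python3 -m inch '0 0 -5 0 0 -0.1115 1;0 0 -5 0 0 -0.1115 1;0 0 -5 0 0 -0.1115 1;0 0 -5 0 0 -0.1115 1;0 0 -5 0 0 -0.1115 1;0 0 -5 0 0 -0.1115 1;0 0 -5 0 0 -0.1115 1;0 0 -5 0 0 -0.1115 1;0 0 -5 0 0 -0.1115 1;0 0 -5 0 0 -0.1115 1' 40
```

```text
analyser near corner [ 0.7237 -0.3472  0.    ]
analyser mid [ 0.7305 -0.1045  0.    ]
scene analyser corner [ 0.7326 -0.0111  0.    ]
rack l [0.7546 0.3204 0.    ]
rack r [0.7726 0.059  0.    ]
door end [0.3308 0.36   0.    ]
machine corner [0.5379 0.36   0.    ]
small white [ 0.6672 -0.0617  0.    ]
machine base [0.2993 0.4157 0.    ]
door [0.348  0.4325 0.    ]
{'fov_y': 64.68065672905858, 'cx': 313.0025429445092, 'cy': 239.3224298189502, 'T_tool_cam': array([[-6.78914942e-04, -9.52208970e-01, -3.05446585e-01,
         7.79256548e-02],
       [ 9.99999345e-01, -9.27829871e-04,  6.69751894e-04,
        -5.55221092e-04],
       [-9.21146227e-04, -3.05445930e-01,  9.52208977e-01,
        -1.41853076e-01],
       [ 0.00000000e+00,  0.00000000e+00,  0.00000000e+00,
         1.00000000e+00]])}
clock: 2.1
tool_pos: [0.2641, -0.5388, 0.2815]
ee_rot: [[-0.005, 1.0, 0.0], [1.0, 0.005, -0.0], [-0.0, 0.0, -1.0]]
force: [-0.3, -0.3, -0.5]
finger_gap: 0.0853
gripper_force: 0.0
```

```bash
python3 -m inch '0 0 -5 0 0 -0.149 1;0 0 -5 0 0 -0.149 1;0 0 -5 0 0 -0.149 1;0 0 -5 0 0 -0.149 1;0 0 -5 0 0 -0.149 1;0 0 -5 0 0 -0.149 1;0 0 -5 0 0 -0.149 1;0 0 -5 0 0 -0.149 1;0 0 -5 0 0 -0.149 1;0 0 -5 0 0 -0.149 1' | grep -E 'tool|rot'
python3 -m inch '0 0 0 0 0 -0.0755 1;-24 34 0 0 0 0 1;-24 34 0 0 0 0 1;-24 34 0 0 0 0 1;-24 34 0 0 0 0 1;-24 34 0 0 0 0 1;-24 34 0 0 0 0 1;-24 34 0 0 0 0 1;-24 34 0 0 0 0 1;-24 27 0 0 0 0 1'
python3 - <<'E'
from h import *
snap("wrist","w1.png")
print([(np.round(p["pixel"]),round(p["score"],2),at("wrist",p["pixel"],.006)[:2]) for q in("mark_a","knob_red") for p in r.pinpoint("wrist",q)])
E
```

```text
tool_pos: [0.2641, -0.5388, 0.3316]
ee_rot: [[-0.997, 0.075, 0.0], [0.075, 0.997, -0.0], [-0.0, -0.0, -1.0]]
clock: 4.1
tool_pos: [0.4825, -0.239, 0.3318]
ee_rot: [[-1.0, 0.005, 0.001], [0.005, 1.0, -0.0], [-0.001, -0.0, -1.0]]
force: [-1.0, -0.7, -0.7]
finger_gap: 0.0858
gripper_force: 0.0
[(array([241., 210.]), 0.96, array([ 0.5565, -0.3719])), (array([231., 353.]), 0.93, array([ 0.5431, -0.1861])), (array([219., 414.]), 0.74, array([ 0.528 , -0.1095])), (array([247., 177.]), 0.76, array([ 0.5639, -0.4175]))]
```

View pics/w1.png

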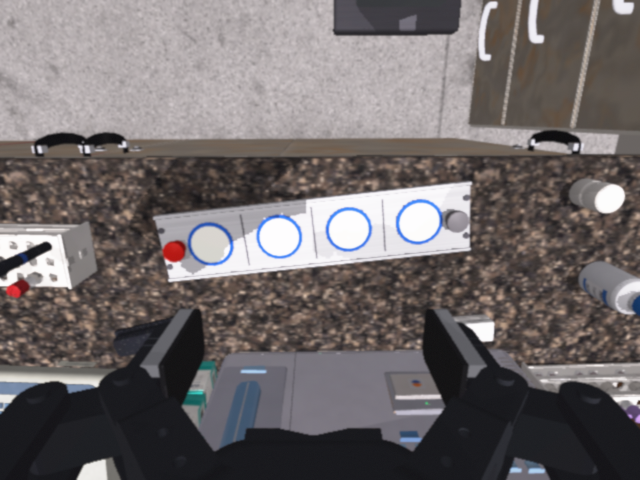

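The wrist view shows the four marks at d (243,210), c (236,279), b (229,348) and a (221,418), with the red knob at (251,174) beside d. I'll refine the mark centres with colour segmentation, then move over the bottles.

```bash
python3 - <<'E'
from h import *
im=cv2.imread("pics/w1.png")
h=cv2.cvtColor(im,cv2.COLOR_BGR2HSV); m=cv2.inRange(h,(105,120,80),(130,255,255)); m[:, :150]=0; m[290:]=0; m[:170]=0; m[:,480:]=0
P=[]
for c in cv2.findContours(m,cv2.RETR_EXTERNAL,cv2.CHAIN_APPROX_NONE)[0]:
    if len(c)>60:
        e=cv2.fitEllipse(c); P.append((e[0][1],e[0][0]))
P.sort(key=lambda p:p[1]); X=[at("wrist",p,.008) for p in P]
for p,x in zip(P,X):print(np.round(p,1),x)
X=np.array(X);print(np.linalg.norm(np.diff(X,axis=0),axis=1))
E
python3 -m inch '0 50 0 0 0 0 1;0 50 0 0 0 0 1;0 50 0 0 0 0 1;0 50 0 0 0 0 1;0 50 0 0 0 0 1;0 50 0 0 0 0 1;0 50 0 0 0 0 1;0 50 0 0 0 0 1;0 20 0 0 0 0 1;0 0 0 0 0 0 1'
python3 - <<'E'
from h import *
snap("wrist","w2.png")
Z=dict(blue_cap_mid=.05,white_cap_mid=.044,teal_cap_mid=.036,pot_mid=.025,glass_flask_mid=.039)
for q,z in Z.items():
    print(q,[(np.round(p["pixel"]),round(p["score"],2),at("wrist",p["pixel"],z)[:2]) for p in r.pinpoint("wrist",q)[:4]])
E
```

```text
[243.5 210.1] [ 0.5582 -0.3728  0.008 ]
[236.1 278.7] [ 0.5484 -0.2837  0.008 ]
[228.9 348.3] [ 0.5389 -0.1946  0.008 ]
[221.4 418.8] [ 0.5292 -0.1055  0.008 ]
[0.08963732 0.08960502 0.08962645]
clock: 5.25
tool_pos: [0.4837, 0.1806, 0.3312]
ee_rot: [[-1.0, 0.003, -0.0], [0.003, 1.0, 0.0], [0.0, 0.0, -1.0]]
force: [0.6, -0.5, -0.2]
finger_gap: 0.085
gripper_force: 0.0
blue_cap_mid [(array([293., 282.]), 0.89, array([0.6091, 0.1395]))]
white_cap_mid [(array([204., 459.]), 0.8, array([0.5005, 0.3456]))]
teal_cap_mid [(array([292., 392.]), 0.75, array([0.6158, 0.2769]))]
pot_mid [(array([196., 247.]), 0.95, array([0.4943, 0.098 ])), (array([293., 281.]), 0.66, array([0.6222, 0.1352]))]
glass_flask_mid [(array([214., 346.]), 0.87, array([0.5133, 0.2155]))]
```

View pics/w2.png

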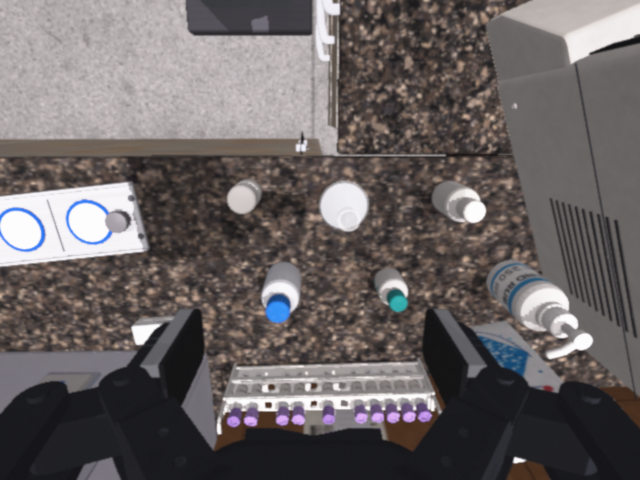

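The view shows the bottles: blue cap at (308,279), teal cap at (300,397), white cap at (211,474), pot at (197,244) and flask at (205,345). They are well spaced, so closing the fingers along y is safe.

Run:
```python
from h import *
for n,p,z in[("blue cap",(309,279),.1),("teal",(301,397),.072),("white",(211,474),.088),("pot top",(199,241),.05),("pot base",(191,247),.0),("rack",(368,330),.0),("machine",(150,512),0),("pump bottle",(270,495),.02),("flask",(205,345),0)]: print(n,at("wrist",p,z))
im=cv2.imread("pics/w2.png"); v=cv2.resize(im[140:340,200:520],None,fx=2.5,fy=2.5,interpolation=2); cv2.imwrite("pics/w2c.png",v)
```

```text
blue cap [0.605  0.1393 0.1   ]
teal [0.6105 0.2749 0.072 ]
white [0.4991 0.3451 0.088 ]
pot top [0.4923 0.0958 0.05  ]
pot base [0.4924 0.0943 0.    ]
rack [0.7554 0.2002 0.    ]
machine [0.4445 0.4201 0.    ]
pump bottle [0.5937 0.4108 0.02  ]
flask [0.5113 0.218  0.    ]
```

View pics/w2c.png

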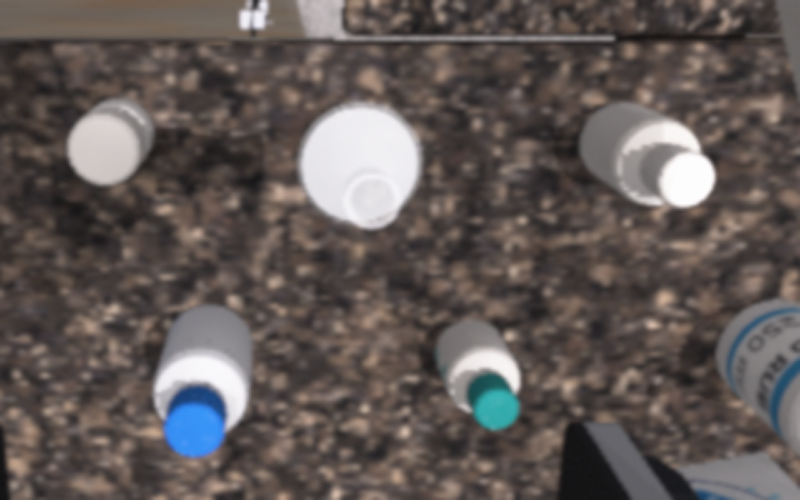

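```bash
python3 -m inch '-15 -5 0 0 0 0 1;-15 -5 0 0 0 0 1;-15 -5 0 0 0 0 1;-15 -5 0 0 0 0 1;-15 -5 0 0 0 0 1;-15 -5 25 0 0 0 1;-15 -5 30 0 0 0 1;-15 -5 40 0 0 0 1;-5 -2 40 0 0 0 1;0 0 36 0 0 0 1'
python3 - <<'E'
from h import *
snap("wrist","w3.png")
print(at("wrist",(309,279),.1))
E
```

```text
clock: 6.55
tool_pos: [0.609, 0.1347, 0.158]
ee_rot: [[-1.0, 0.008, -0.001], [0.008, 1.0, -0.0], [0.001, -0.0, -1.0]]
force: [0.5, 0.2, 0.5]
finger_gap: 0.0854
gripper_force: 0.0
[0.6301 0.1156 0.1   ]
```

View pics/w3.png

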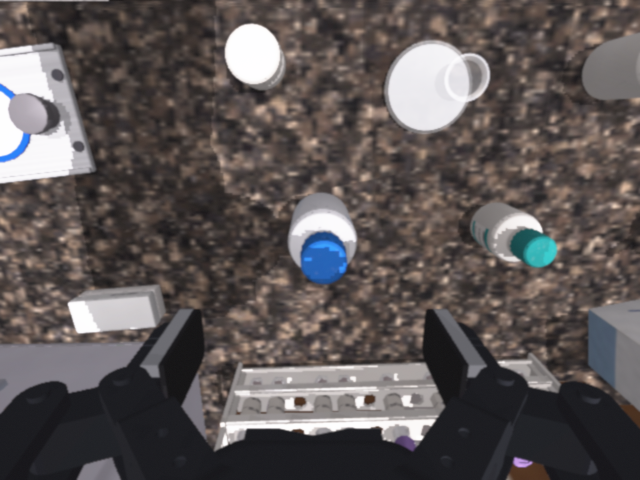

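Cap tops now show at blue (258,324) and teal (247,533). The rack lies beyond row 365.

Run:
```python
from h import *
print(at("wrist",(258,324),.1),at("wrist",(247,533),.072),at("wrist",(362,330),.0),at("wrist",(50,253),.05),r.sense()["tool_pos"])
```

```text
[0.5995 0.1411 0.1   ] [0.6034 0.2705 0.072 ] [0.7355 0.1492 0.    ] [0.4884 0.1009 0.05  ] [0.60582816 0.13491096 0.15128615]
```

```bash
python3 -m inch '1 3 0 0 0 0 1;1 2 6 0 0 0 1;0 0 15 0 0 0 1;0 0 15 0 0 0 1;0 0 15 0 0 0 1;0 0 15 0 0 0 1;0 0 15 0 0 0 1;0 0 15 0 0 0 1;0 0 12 0 0 0 1;0 0 5 0 0 0 1'
python3 -m inch '0 0 0 0 0 0 0.7;0 0 0 0 0 0 0.5;0 0 0 0 0 0 0.4;0 0 0 0 0 0 0.3;0 0 0 0 0 0 0.2;0 0 0 0 0 0 0.2;0 0 0 0 0 0 0.2;0 0 0 0 0 0 0.2;0 0 0 0 0 0 0.2;0 0 0 0 0 0 0.2' 40
```

```text
clock: 7.6
tool_pos: [0.6059, 0.1413, 0.0454]
ee_rot: [[-1.0, 0.005, -0.002], [0.005, 1.0, -0.0], [0.002, -0.0, -1.0]]
force: [0.1, -0.9, -0.2]
finger_gap: 0.0852
gripper_force: 0.0
clock: 8.6
tool_pos: [0.6075, 0.1414, 0.0483]
ee_rot: [[-1.0, 0.005, 0.002], [0.005, 1.0, -0.0], [-0.002, -0.0, -1.0]]
force: [-1.1, -1.3, 6.1]
finger_gap: 0.045
gripper_force: 41.1
```

```bash
python3 -m inch '0 0 -5 0 0 0 0.2;0 0 -10 0 0 0 0.2;0 0 -20 0 0 0 0.2;0 0 -25 0 0 0 0.2;0 0 -25 0 0 0 0.2;0 0 -25 0 0 0 0.2;0 0 -25 0 0 0 0.2;0 0 -15 0 0 0 0.2;0 0 0 0 0 0 0.2;0 0 0 0 0 0 0.2'
python3 - <<'E'
from h import *
snap("wrist","w4.png");print(r.sense()["tool_pos"])
E
```

```text
clock: 9.6
tool_pos: [0.6066, 0.1414, 0.1966]
ee_rot: [[-1.0, 0.005, -0.001], [0.005, 1.0, -0.0], [0.001, -0.0, -1.0]]
force: [0.0, -0.7, -1.5]
finger_gap: 0.045
gripper_force: 41.0
[0.60617976 0.14142674 0.19579645]
```

View pics/w4.png

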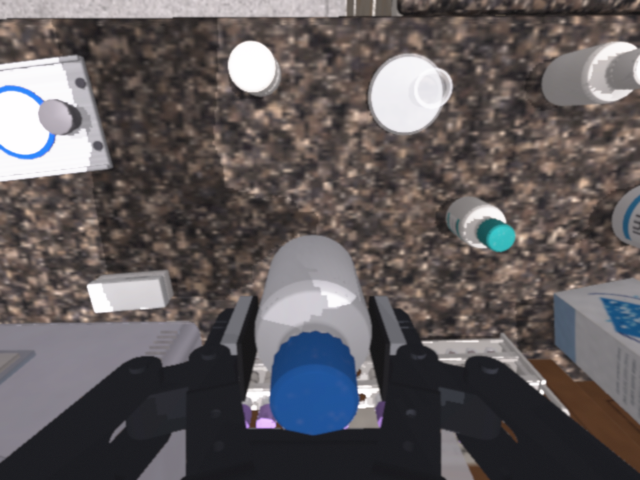

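The blue bottle is held upright, with its cap top centred near (389,313).

```bash
python3 - <<'E'
from h import *
print(at("wrist",(389,313),.196+.052)-r.sense()["tool_pos"])
E
python3 -m inch '1 -10 0 0 0 0 0.2;2 -20 0 0 0 0 0.2;4 -40 0 0 0 0 0.2;5 -50 0 0 0 0 0.2;5 -50 0 0 0 0 0.2;5 -50 0 0 0 0 0.2;5 -50 0 0 0 0 0.2;5 -50 0 0 0 0 0.2;4 -50 0 0 0 0 0.2;4 -50 0 0 0 0 0.2'
python3 -m inch '3 -40 0 0 0 0 0.2;2 -25 0 0 0 0 0.2;1 -15 0 0 0 0 0.2;0 -10 0 0 0 0 0.2;0 -4 10 0 0 0 0.2;0 0 20 0 0 0 0.2;0 0 20 0 0 0 0.2;0 0 20 0 0 0 0.2;0 0 10 0 0 0 0.2;0 0 0 0 0 0 0.2'
```

```text
[-0.00487976  0.00037326  0.05220355]
clock: 10.65
tool_pos: [0.5632, -0.2791, 0.1962]
ee_rot: [[-1.0, 0.006, -0.001], [0.006, 1.0, 0.001], [0.001, 0.001, -1.0]]
force: [0.1, 0.5, -1.2]
finger_gap: 0.0448
gripper_force: 41.1
clock: 11.65
tool_pos: [0.5576, -0.369, 0.1152]
ee_rot: [[-1.0, 0.004, -0.002], [0.004, 1.0, 0.002], [0.002, 0.002, -1.0]]
force: [0.4, 0.2, -2.3]
finger_gap: 0.045
gripper_force: 41.2
```

```bash
python3 -m inch '-2 -2 0 0 0 0 0.2;-2 -2 5 0 0 0 0.2;0 0 10 0 0 0 0.2;0 0 10 0 0 0 0.2;0 0 10 0 0 0 0.2;0 0 10 0 0 0 0.2;0 0 6 0 0 0 0.2;0 0 4 0 0 0 0.2;0 0 2 0 0 0 0.2;0 0 0 0 0 0 0.2'
python3 - <<'E'
from h import *
snap("wrist","w5.png");print(r.sense()["tool_pos"],r.sense()["force"])
E
```

```text
clock: 12.65
tool_pos: [0.5621, -0.3748, 0.0603]
ee_rot: [[-1.0, 0.005, -0.0], [0.005, 1.0, -0.0], [0.0, -0.0, -1.0]]
force: [-0.0, -0.2, -1.9]
finger_gap: 0.0452
gripper_force: 41.2
[ 0.5622838  -0.37492234  0.06063784] [ 0.68051733 -0.67605833 -0.92629876]
```

View pics/w5.png

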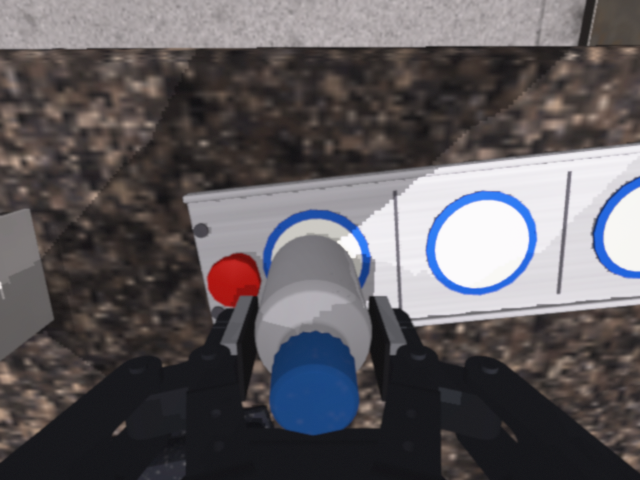

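Run:
```python
from h import *
print(at("wrist",(237,313),.013)+[.023,0,0],at("wrist",(210,317),.008)+[.030,0,0],at("wrist",(242,482),.008))
```

```text
[ 0.5663 -0.3746  0.013 ] [ 0.56   -0.3725  0.008 ] [ 0.5481 -0.2835  0.008 ]
```

```bash
python3 -m inch '2 1 0 0 0 0 0.2;1 1 2 0 0 0 0.2;0 0 2 0 0 0 0.2;0 0 1 0 0 0 0.2;0 0 0 0 0 0 0.2;0 0 0 0 0 0 0.6;0 0 0 0 0 0 0.8;0 0 0 0 0 0 1;0 0 0 0 0 0 1;0 0 0 0 0 0 1'
python3 -m inch '0 0 -5 0 0 0 1;0 0 -10 0 0 0 1;0 0 -15 0 0 0 1;0 0 -20 0 0 0 1;0 0 -20 0 0 0 1;0 0 -20 0 0 0 1;0 0 -20 0 0 0 1;0 0 -20 0 0 0 1;0 0 -10 0 0 0 1;0 0 0 0 0 0 1'
python3 - <<'E'
from h import *
snap("wrist","w6.png");print(r.sense()["tool_pos"])
E
```

```text
clock: 13.7
tool_pos: [0.5591, -0.3728, 0.0552]
ee_rot: [[-1.0, 0.005, -0.0], [0.005, 1.0, 0.0], [0.0, 0.0, -1.0]]
force: [-0.3, -0.2, -0.7]
finger_gap: 0.0854
gripper_force: 0.0
clock: 14.7
tool_pos: [0.5599, -0.3735, 0.1981]
ee_rot: [[-1.0, 0.005, 0.003], [0.005, 1.0, -0.003], [-0.003, -0.003, -1.0]]
force: [-0.3, -1.2, 0.3]
finger_gap: 0.0854
gripper_force: 0.0
[ 0.5595293  -0.37310609  0.19629846]
```

View pics/w6.png

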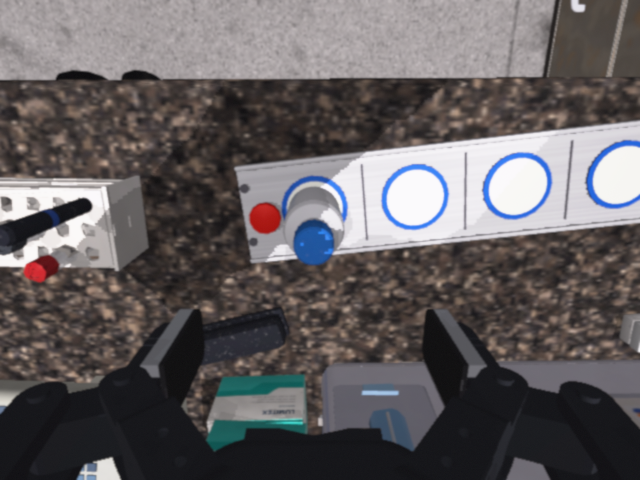

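The blue cap is at (243,314) and its mark ring is centred at about (208,314), so the bottle stands upright on mark d. On to the white bottle.

```bash
python3 - <<'E'
from h import *
print("blue",at("wrist",(243,314),.108), [ (p["pixel"],at("wrist",p["pixel"],.058)) for p in r.pinpoint("wrist","blue_cap_mid")[:1]])
E
python3 -m inch '1 20 0 0 0 0 1;3 40 0 0 0 0 1;4 50 0 0 0 0 1;4 50 0 0 0 0 1;5 50 0 0 0 0 1;5 50 0 0 0 0 1;5 50 0 0 0 0 1;5 50 0 0 0 0 1;5 50 0 0 0 0 1;5 50 0 0 0 0 1'
python3 -m inch '5 50 0 0 0 0 1;5 50 0 0 0 0 1;3 40 0 0 0 0 1;3 30 0 0 0 0 1;2 20 0 0 0 0 1;0 13 0 0 0 0 0.8;0 0 0 0 0 0 0.8;0 0 0 0 0 0 0.8;0 0 0 0 0 0 0.8;0 0 0 0 0 0 0.8'
python3 - <<'E'
from h import *
snap("wrist","w7.png");print(r.sense()["tool_pos"])
for q,z in dict(white_cap_mid=.044,teal_cap_mid=.036,glass_flask_mid=.039).items():
    print(q,[(np.round(p["pixel"]),round(p["score"],2),at("wrist",p["pixel"],z)[:2]) for p in r.pinpoint("wrist",q)[:2]])
E
```

```text
blue [ 0.5573 -0.3724  0.108 ] [([225.9, 313.0], array([ 0.5591, -0.3727,  0.058 ]))]
clock: 15.8
tool_pos: [0.5186, 0.0876, 0.1941]
ee_rot: [[-1.0, 0.006, -0.001], [0.006, 1.0, 0.0], [0.001, 0.0, -1.0]]
force: [0.5, -0.2, -0.5]
finger_gap: 0.0854
gripper_force: 0.0
clock: 16.8
tool_pos: [0.5032, 0.2873, 0.1953]
ee_rot: [[-1.0, 0.007, 0.0], [0.007, 1.0, -0.0], [-0.0, -0.0, -1.0]]
force: [0.6, 0.8, 1.2]
finger_gap: 0.0684
gripper_force: 0.0
[0.50314341 0.28740853 0.19533155]
white_cap_mid [(array([216., 391.]), 0.72, array([0.499, 0.35 ]))]
teal_cap_mid [(array([336., 310.]), 0.79, array([0.6136, 0.2838]))]
glass_flask_mid [(array([226., 232.]), 0.89, array([0.5086, 0.2214]))]
```

View pics/w7.png

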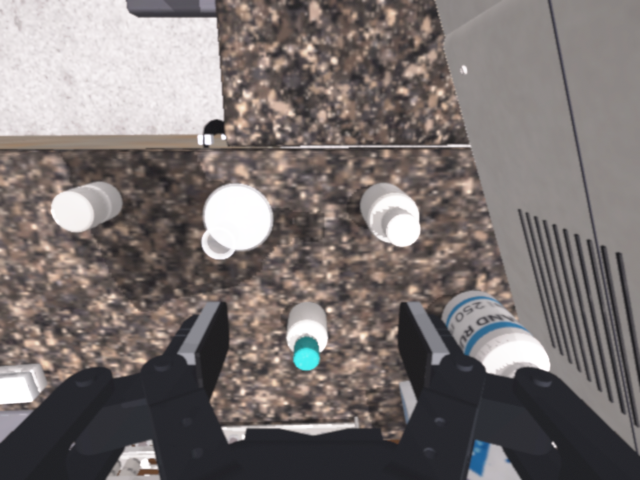

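The white cap top is at (230,403). The machine's base line runs through about (216,494), and the flask is undisturbed at (215,238).

Run:
```python
from h import *
print(at("wrist",(230,403),.088),at("wrist",(216,494),0),at("wrist",(310,512),0),at("wrist",(145,470),0))
```

```text
[0.498  0.3495 0.088 ] [0.511  0.4534 0.    ] [0.6072 0.4845 0.    ] [0.4476 0.4239 0.    ]
```

```bash
python3 -m inch '1 10 0 0 0 0 0.8;1 15 0 0 0 0 0.8;1 15 0 0 0 0 0.8;1 14 0 0 0 0 0.8;1 8 0 0 0 0 0.8;0 0 10 0 0 0 0.8;0 0 20 0 0 0 0.8;0 0 20 0 0 0 0.8;0 0 10 0 0 0 0.8;0 0 0 0 0 0 0.8'
python3 -m inch '0 0 10 0 0 0 0.8;0 0 15 0 0 0 0.8;0 0 20 0 0 0 0.8;0 0 20 0 0 0 0.8;0 0 15 0 0 0 0.8;0 0 10 0 0 0 0.8;0 0 8 0 0 0 0.8;0 0 4 0 0 0 0.8;0 0 0 0 0 0 0.8;0 0 0 0 0 0 0.8'
```

```text
clock: 18.0
tool_pos: [0.4971, 0.3496, 0.1331]
ee_rot: [[-1.0, 0.005, -0.003], [0.006, 1.0, -0.001], [0.003, -0.001, -1.0]]
force: [0.1, -0.2, 0.2]
finger_gap: 0.0684
gripper_force: 0.0
clock: 19.0
tool_pos: [0.4986, 0.3504, 0.0339]
ee_rot: [[-1.0, 0.005, 0.001], [0.005, 1.0, 0.0], [-0.001, 0.0, -1.0]]
force: [-0.1, -0.4, -0.2]
finger_gap: 0.0685
gripper_force: 0.0
```

```bash
python3 -m inch '0 0 0 0 0 0 0.6;0 0 0 0 0 0 0.5;0 0 0 0 0 0 0.4;0 0 0 0 0 0 0.3;0 0 0 0 0 0 0.2;0 0 0 0 0 0 0.15;0 0 0 0 0 0 0.15;0 0 0 0 0 0 0.15;0 0 0 0 0 0 0.15;0 0 0 0 0 0 0.15' 40
python3 -m inch '0 0 -5 0 0 0 0.15;0 0 -10 0 0 0 0.15;0 0 -20 0 0 0 0.15;0 0 -25 0 0 0 0.15;0 0 -30 0 0 0 0.15;0 0 -30 0 0 0 0.15;0 0 -30 0 0 0 0.15;0 0 -15 0 0 0 0.15;0 0 0 0 0 0 0.15;0 0 0 0 0 0 0.15'
```

```text
clock: 20.0
tool_pos: [0.4986, 0.3504, 0.0339]
ee_rot: [[-1.0, 0.005, 0.001], [0.005, 1.0, 0.0], [-0.001, 0.0, -1.0]]
force: [-0.1, -0.0, 5.6]
finger_gap: 0.0393
gripper_force: 40.2
clock: 21.0
tool_pos: [0.498, 0.3502, 0.1971]
ee_rot: [[-1.0, 0.005, -0.001], [0.005, 1.0, -0.0], [0.001, -0.001, -1.0]]
force: [0.4, -0.0, -2.2]
finger_gap: 0.039
gripper_force: 40.3
```

```bash
python3 -m inch '-1 -10 0 0 0 0 0.15;-2 -20 0 0 0 0 0.15;-3 -40 0 0 0 0 0.15;-4 -45 0 0 0 0 0.15;-4 -50 0 0 0 0 0.15;-4 -50 0 0 0 0 0.15;-4 -50 0 0 0 0 0.15;-4 -50 0 0 0 0 0.15;-4 -50 0 0 0 0 0.15;-4 -50 0 0 0 0 0.15'
python3 -m inch '-4 -50 0 0 0 0 0.15;-4 -50 0 0 0 0 0.15;-3 -45 0 0 0 0 0.15;-3 -35 0 0 0 0 0.15;-2 -20 0 0 0 0 0.15;-1 -15 0 0 0 0 0.15;0 -4 20 0 0 0 0.15;0 0 30 0 0 0 0.15;0 0 15 0 0 0 0.15;0 0 0 0 0 0 0.15'
python3 - <<'E'
from h import *
print(r.sense()["tool_pos"],r.sense()["ee_rot"])
E
```

```text
clock: 22.0
tool_pos: [0.5287, -0.0662, 0.1967]
ee_rot: [[-1.0, 0.006, -0.002], [0.006, 1.0, 0.001], [0.002, 0.001, -1.0]]
force: [1.3, 0.1, -1.4]
finger_gap: 0.0388
gripper_force: 40.5
clock: 23.0
tool_pos: [0.5441, -0.2811, 0.1301]
ee_rot: [[-1.0, 0.005, -0.004], [0.005, 1.0, 0.003], [0.004, 0.003, -1.0]]
force: [-0.0, -0.0, -1.3]
finger_gap: 0.0388
gripper_force: 40.5
[ 0.54407296 -0.28114608  0.13008046] [[-0.9999791   0.00491238 -0.00420218]
 [ 0.00489786  0.99998202  0.00345887]
 [ 0.0042191   0.00343822 -0.99998519]]
```

```bash
python3 -m inch '-2 -2 5 0 0 0 0.15;-2 -1 10 0 0 0 0.15;0 0 15 0 0 0 0.15;0 0 15 0 0 0 0.15;0 0 15 0 0 0 0.15;0 0 10 0 0 0 0.15;0 0 7 0 0 0 0.15;0 0 4 0 0 0 0.15;0 0 2 0 0 0 0.15;0 0 0 0 0 0 0.15'
python3 - <<'E'
from h import *
snap("wrist","w8.png");print(r.sense()["tool_pos"])
E
```

```text
clock: 24.0
tool_pos: [0.5499, -0.2859, 0.0505]
ee_rot: [[-1.0, 0.005, 0.0], [0.005, 1.0, -0.0], [-0.0, -0.0, -1.0]]
force: [-0.1, 0.1, -0.9]
finger_gap: 0.0391
gripper_force: 40.5
[ 0.54996401 -0.28599006  0.05077016]
```

View pics/w8.png

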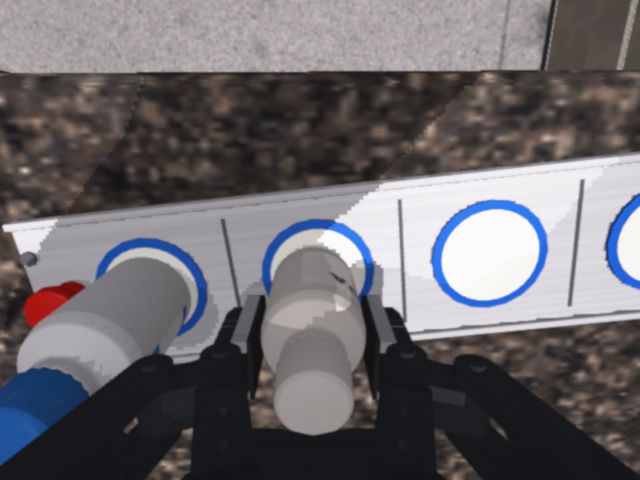

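The white bottle is just above mark c, with its foot inside the ring (column 315 against ring centre 318). The finger backs are clear of the blue bottle.

```bash
python3 -m inch '1 1 0 0 0 0 0.15;1 1 3 0 0 0 0.15;0 0 3 0 0 0 0.15;0 0 2 0 0 0 0.15;0 0 1 0 0 0 0.15;0 0 0 0 0 0 0.15;0 0 0 0 0 0 0.15;0 0 0 0 0 0 0.4;0 0 0 0 0 0 0.6;0 0 0 0 0 0 0.75'
python3 -m inch '0 0 0 0 0 0 0.75;0 0 0 0 0 0 0.75;0 0 -10 0 0 0 0.75;0 0 -20 0 0 0 0.75;0 0 -25 0 0 0 0.75;0 0 -25 0 0 0 0.75;0 0 -25 0 0 0 0.75;0 0 -25 0 0 0 0.75;0 0 -20 0 0 0 0.75;0 0 0 0 0 0 0.75'
python3 - <<'E'
from h import *
snap("wrist","w9.png");print(r.sense()["tool_pos"])
for q,z in dict(blue_cap_mid=.058,white_cap_mid=.052).items():
    print(q,[(np.round(p["pixel"]),round(p["score"],2),at("wrist",p["pixel"],z)[:2]) for p in r.pinpoint("wrist",q)[:2]])
E
python3 -m inch '-1 20 0 0 0 0 1;-1 40 0 0 0 0 1;-1 50 0 0 0 0 1;-2 50 0 0 0 0 1;-4 50 0 0 0 0 1;-6 50 0 0 0 0 1;-6 50 0 0 0 0 1;-6 50 0 0 0 0 1;-6 50 0 0 0 0 1;-6 50 0 0 0 0 1'
python3 -m inch '-6 40 0 0 0 0 1;-5 30 0 0 0 0 1;-5 15 0 0 0 0 1;0 8 0 0 0 0 1;0 0 0 0 0 0 1;0 0 0 0 0 0 1;0 0 0 0 0 0 1;0 0 0 0 0 0 1;0 0 0 0 0 0 1;0 0 0 0 0 0 1'
python3 - <<'E'
from h import *
snap("wrist","w10.png");print(r.sense()["tool_pos"])
for q,z in dict(teal_cap_mid=.036).items():
    print(q,[(np.round(p["pixel"]),round(p["score"],2),at("wrist",p["pixel"],z)[:2]) for p in r.pinpoint("wrist",q)[:2]])
im=cv2.imread("pics/w10.png")
h=cv2.cvtColor(im,cv2.COLOR_BGR2HSV); m=cv2.inRange(h,(80,110,60),(96,255,255)); m[310:]=0
c=max(cv2.findContours(m,0,1)[0],key=cv2.contourArea); x,y,w,hh=cv2.boundingRect(c); print((x,y,w,hh), at("wrist",(y+hh-w/2,x+w/2),.072))
E
```

```text
clock: 25.05
tool_pos: [0.5478, -0.2838, 0.0412]
ee_rot: [[-1.0, 0.005, 0.0], [0.005, 1.0, -0.0], [-0.0, -0.0, -1.0]]
force: [0.9, -0.1, -0.1]
finger_gap: 0.0631
gripper_force: 0.0
clock: 26.05
tool_pos: [0.5491, -0.2848, 0.1956]
ee_rot: [[-1.0, 0.005, 0.005], [0.005, 1.0, -0.004], [-0.005, -0.004, -1.0]]
force: [0.5, 0.0, -0.7]
finger_gap: 0.0641
gripper_force: 0.0
[ 0.5485474  -0.28440276  0.19347524]
blue_cap_mid [(array([237., 202.]), 0.71, array([ 0.5558, -0.3686]))]
white_cap_mid []
clock: 27.2
tool_pos: [0.5876, 0.177, 0.1903]
ee_rot: [[-1.0, 0.005, -0.001], [0.005, 1.0, -0.0], [0.001, -0.0, -1.0]]
force: [2.2, 0.4, 0.3]
finger_gap: 0.0852
gripper_force: 0.0
clock: 28.2
tool_pos: [0.6055, 0.2666, 0.1914]
ee_rot: [[-1.0, 0.006, 0.0], [0.006, 1.0, -0.0], [-0.0, -0.0, -1.0]]
force: [-1.1, 0.4, -0.4]
finger_gap: 0.0856
gripper_force: 0.0
[0.60551286 0.26671342 0.19137804]
teal_cap_mid [(array([229., 330.]), 0.68, array([0.6137, 0.2809]))]
(318, 223, 29, 33) [0.6124 0.2809 0.072 ]
```

```bash
python3 -m inch '-2 3 0 0 0 0 1;-2 5 10 0 0 0 1;-2 4 15 0 0 0 1;-1 2 20 0 0 0 1;0 0 25 0 0 0 1;0 0 25 0 0 0 1;0 0 15 0 0 0 1;0 0 5 0 0 0 1;0 0 0 0 0 0 1;0 0 0 0 0 0 1'
python3 -m inch '0 0 5 0 0 0 1;0 0 10 0 0 0 1;0 0 15 0 0 0 1;0 0 15 0 0 0 1;0 0 10 0 0 0 1;0 0 5 0 0 0 1;0 0 2 0 0 0 1;0 0 0 0 0 0 1;0 0 0 0 0 0 1;0 0 0 0 0 0 1'
```

```text
clock: 29.3
tool_pos: [0.6132, 0.2811, 0.0774]
ee_rot: [[-1.0, 0.005, 0.002], [0.005, 1.0, 0.0], [-0.002, 0.0, -1.0]]
force: [0.7, 0.5, -0.0]
finger_gap: 0.0852
gripper_force: 0.0
clock: 30.3
tool_pos: [0.613, 0.281, 0.015]
ee_rot: [[-1.0, 0.005, 0.001], [0.005, 1.0, 0.0], [-0.001, 0.0, -1.0]]
force: [0.4, 0.0, 0.6]
finger_gap: 0.0853
gripper_force: 0.0
```

View pics/w9.png

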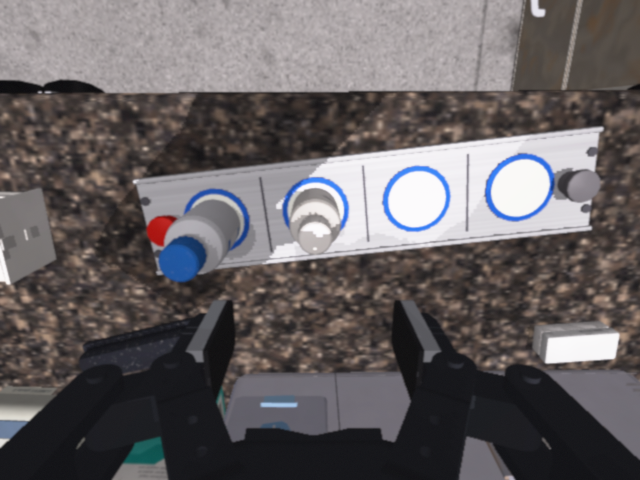

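The blue and white bottles stand upright on d and c, caps at (258,183) and (237,314). Now I grip and carry the teal bottle to b (0.539, -0.195).

```bash
python3 -m inch '0 0 0 0 0 0 0.7;0 0 0 0 0 0 0.5;0 0 0 0 0 0 0.4;0 0 0 0 0 0 0.3;0 0 0 0 0 0 0.2;0 0 0 0 0 0 0.15;0 0 0 0 0 0 0.15;0 0 0 0 0 0 0.15;0 0 0 0 0 0 0.15;0 0 0 0 0 0 0.15' 40
python3 -m inch '0 0 -5 0 0 0 0.15;0 0 -10 0 0 0 0.15;0 0 -20 0 0 0 0.15;0 0 -25 0 0 0 0.15;0 0 -30 0 0 0 0.15;0 0 -30 0 0 0 0.15;0 0 -30 0 0 0 0.15;0 0 -15 0 0 0 0.15;0 0 0 0 0 0 0.15;0 0 0 0 0 0 0.15'
python3 -m inch '1 -10 0 0 0 0 0.15;2 -20 0 0 0 0 0.15;5 -30 0 0 0 0 0.15;7 -45 0 0 0 0 0.15;8 -50 0 0 0 0 0.15;8 -50 0 0 0 0 0.15;8 -50 0 0 0 0 0.15;8 -50 0 0 0 0 0.15;8 -50 0 0 0 0 0.15;7 -45 0 0 0 0 0.15'
python3 -m inch '5 -35 0 0 0 0 0.15;4 -25 0 0 0 0 0.15;2 -10 0 0 0 0 0.15;1 -6 10 0 0 0 0.15;0 0 20 0 0 0 0.15;0 0 30 0 0 0 0.15;0 0 30 0 0 0 0.15;0 0 10 0 0 0 0.15;0 0 0 0 0 0 0.15;0 0 0 0 0 0 0.15'
```

```text
clock: 31.3
tool_pos: [0.6127, 0.281, 0.0145]
ee_rot: [[-1.0, 0.005, 0.0], [0.005, 1.0, -0.0], [-0.0, -0.0, -1.0]]
force: [0.3, -0.2, 4.1]
finger_gap: 0.0364
gripper_force: 39.9
clock: 32.3
tool_pos: [0.6122, 0.2809, 0.1781]
ee_rot: [[-1.0, 0.005, -0.001], [0.005, 1.0, -0.0], [0.001, -0.0, -1.0]]
force: [-0.5, 0.8, -1.4]
finger_gap: 0.0363
gripper_force: 40.0
clock: 33.3
tool_pos: [0.547, -0.1178, 0.1776]
ee_rot: [[-1.0, 0.006, -0.002], [0.006, 1.0, 0.001], [0.002, 0.001, -1.0]]
force: [0.5, 0.5, -1.1]
finger_gap: 0.036
gripper_force: 40.1
clock: 34.3
tool_pos: [0.537, -0.1913, 0.0803]
ee_rot: [[-1.0, 0.005, 0.001], [0.005, 1.0, -0.001], [-0.001, -0.001, -1.0]]
force: [-0.1, 0.3, -0.1]
finger_gap: 0.0359
gripper_force: 40.1
```

```bash
python3 -m inch '-1 -2 5 0 0 0 0.15;-1 -2 10 0 0 0 0.15;0 0 15 0 0 0 0.15;0 0 12 0 0 0 0.15;0 0 6 0 0 0 0.15;0 0 3 0 0 0 0.15;0 0 2 0 0 0 0.15;0 0 0 0 0 0 0.15;0 0 0 0 0 0 0.15;0 0 0 0 0 0 0.15'
python3 - <<'E'
from h import *
snap("wrist","w11.png");print(r.sense()["tool_pos"])
E
```

```text
clock: 35.3
tool_pos: [0.5388, -0.1958, 0.0268]
ee_rot: [[-1.0, 0.005, 0.001], [0.005, 1.0, -0.001], [-0.001, -0.001, -1.0]]
force: [1.1, 0.7, -0.9]
finger_gap: 0.0362
gripper_force: 40.1
[ 0.53874741 -0.19569395  0.02670686]
```

View pics/w11.png

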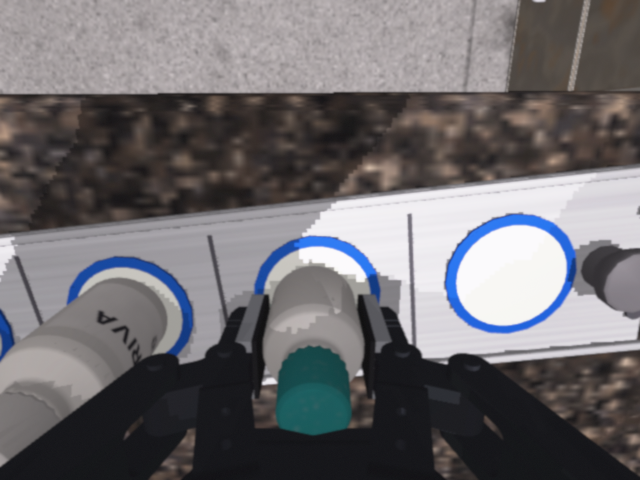

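The teal bottle is above mark b, column 314 against ring centre 318. I'll lower and release it, then go to the pot.

```bash
python3 -m inch '0 1 2 0 0 0 0.15;0 0 2 0 0 0 0.15;0 0 0 0 0 0 0.15;0 0 0 0 0 0 0.15;0 0 0 0 0 0 0.15;0 0 0 0 0 0 0.4;0 0 0 0 0 0 0.6;0 0 0 0 0 0 0.75;0 0 0 0 0 0 0.75;0 0 0 0 0 0 0.75'
python3 -m inch '0 0 -5 0 0 0 0.75;0 0 -10 0 0 0 0.75;0 0 -20 0 0 0 0.75;0 0 -25 0 0 0 0.75;0 0 -30 0 0 0 0.75;0 0 -30 0 0 0 0.75;0 0 -30 0 0 0 0.75;0 0 -15 0 0 0 0.75;0 0 0 0 0 0 0.75;0 0 0 0 0 0 0.75'
python3 -m inch '5 20 0 0 0 0 1;5 40 0 0 0 0 1;7 50 0 0 0 0 1;8 50 0 0 0 0 1;8 50 0 0 0 0 1;7 40 0 0 0 0 1;4 30 0 0 0 0 1;3 15 0 0 0 0 1;0 0 0 0 0 0 1;0 0 0 0 0 0 1'
python3 - <<'E'
from h import *
snap("wrist","w12.png");print(r.sense()["tool_pos"])
print([(np.round(p["pixel"]),round(p["score"],2),at("wrist",p["pixel"],.025)[:2]) for p in r.pinpoint("wrist","pot_mid")[:2]])
E
```

```text
clock: 36.35
tool_pos: [0.5384, -0.1946, 0.0222]
ee_rot: [[-1.0, 0.005, -0.0], [0.005, 1.0, -0.0], [0.0, -0.0, -1.0]]
force: [-0.1, 0.1, 0.5]
finger_gap: 0.0641
gripper_force: 0.0
clock: 37.35
tool_pos: [0.5383, -0.1945, 0.1865]
ee_rot: [[-1.0, 0.005, -0.001], [0.005, 1.0, 0.0], [0.001, 0.0, -1.0]]
force: [-0.3, 0.2, -0.2]
finger_gap: 0.0635
gripper_force: 0.0
clock: 38.35
tool_pos: [0.4927, 0.0989, 0.1858]
ee_rot: [[-1.0, 0.005, -0.002], [0.005, 1.0, -0.0], [0.002, -0.0, -1.0]]
force: [0.4, -0.4, 0.4]
finger_gap: 0.0851
gripper_force: 0.0
[0.49294465 0.09842792 0.18608564]
[(array([217., 315.]), 0.86, array([0.492 , 0.1001]))]
```

View pics/w12.png

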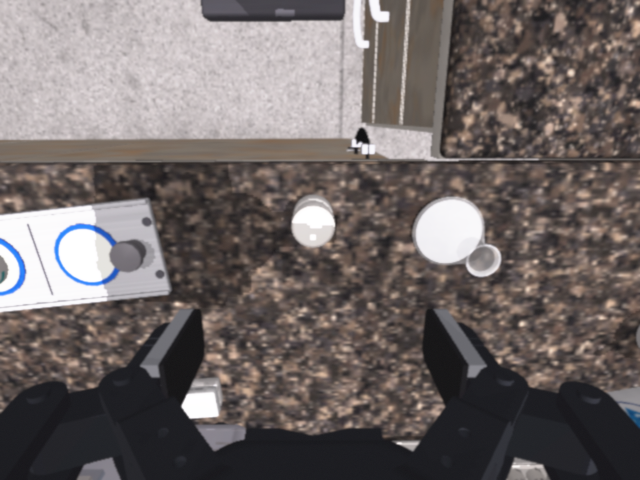

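The pot's top is at (224,314), right under the TCP. The flask at (230,448) is clear of the fingers.

```bash
python3 -m inch '0 0 10 0 0 0 1;0 0 15 0 0 0 1;0 0 20 0 0 0 1;0 0 25 0 0 0 1;0 0 25 0 0 0 1;0 0 20 0 0 0 1;0 0 5 0 0 0 1;0 0 0 0 0 0 1;0 0 0 0 0 0 1;0 0 0 0 0 0 1'
python3 -m inch '0 0 5 0 0 0 1;0 0 10 0 0 0 1;0 0 15 0 0 0 1;0 0 10 0 0 0 1;0 0 8 0 0 0 1;0 0 4 0 0 0 1;0 0 2 0 0 0 1;0 0 0 0 0 0 1;0 0 0 0 0 0 1;0 0 0 0 0 0 1'
python3 -m inch '0 0 0 0 0 0 0.7;0 0 0 0 0 0 0.5;0 0 0 0 0 0 0.4;0 0 0 0 0 0 0.3;0 0 0 0 0 0 0.2;0 0 0 0 0 0 0.15;0 0 0 0 0 0 0.15;0 0 0 0 0 0 0.15;0 0 0 0 0 0 0.15;0 0 0 0 0 0 0.15' 40
python3 -m inch '0 0 -5 0 0 0 0.15;0 0 -10 0 0 0 0.15;0 0 -20 0 0 0 0.15;0 0 -25 0 0 0 0.15;0 0 -30 0 0 0 0.15;0 0 -20 0 0 0 0.15;0 0 -10 0 0 0 0.15;0 0 -5 0 0 0 0.15;0 0 0 0 0 0 0.15;0 0 0 0 0 0 0.15'
```

```text
clock: 39.45
tool_pos: [0.4941, 0.0988, 0.0684]
ee_rot: [[-1.0, 0.005, 0.002], [0.005, 1.0, -0.0], [-0.002, -0.0, -1.0]]
force: [0.6, -1.3, -0.7]
finger_gap: 0.0851
gripper_force: 0.0
clock: 40.45
tool_pos: [0.4937, 0.0989, 0.0137]
ee_rot: [[-1.0, 0.005, 0.001], [0.005, 1.0, -0.0], [-0.001, -0.0, -1.0]]
force: [-1.4, 0.2, 1.0]
finger_gap: 0.0856
gripper_force: 0.0
clock: 41.45
tool_pos: [0.4935, 0.0989, 0.0135]
ee_rot: [[-1.0, 0.005, 0.0], [0.005, 1.0, -0.0], [-0.0, -0.0, -1.0]]
force: [-0.2, -0.4, 3.8]
finger_gap: 0.0341
gripper_force: 39.8
clock: 42.45
tool_pos: [0.4928, 0.099, 0.1372]
ee_rot: [[-1.0, 0.005, -0.002], [0.005, 1.0, 0.0], [0.002, -0.0, -1.0]]
force: [-0.1, -0.3, -0.3]
finger_gap: 0.0337
gripper_force: 39.7
```

```bash
python3 -m inch '-1 -8 0 0 0 0 0.15;-4 -20 0 0 0 0 0.15;-7 -35 0 0 0 0 0.15;-7 -40 0 0 0 0 0.15;-7 -40 0 0 0 0 0.15;-6 -35 0 0 0 0 0.15;-4 -20 0 0 0 0 0.15;-1 -6 0 0 0 0 0.15;0 0 0 0 0 0 0.15;0 0 0 0 0 0 0.15'
python3 -m inch '0 0 10 0 0 0 0.15;0 0 20 0 0 0 0.15;0 0 25 0 0 0 0.15;0 0 25 0 0 0 0.15;0 0 15 0 0 0 0.15;0 0 8 0 0 0 0.15;0 0 3 0 0 0 0.15;0 0 0 0 0 0 0.15;0 0 0 0 0 0 0.15;0 0 0 0 0 0 0.15'
```

```text
clock: 43.45
tool_pos: [0.5289, -0.1045, 0.1379]
ee_rot: [[-1.0, 0.005, -0.001], [0.005, 1.0, 0.001], [0.001, 0.001, -1.0]]
force: [-0.4, 0.1, 0.7]
finger_gap: 0.0339
gripper_force: 39.8
clock: 44.45
tool_pos: [0.5299, -0.1056, 0.0333]
ee_rot: [[-1.0, 0.005, 0.001], [0.005, 1.0, -0.001], [-0.001, -0.001, -1.0]]
force: [-0.4, 0.9, -0.1]
finger_gap: 0.0336
gripper_force: 39.8
```

The grey knob (29 mm from the mark's centre, top at z≈0.028) would be under a finger here. So I lift and turn the hand 90° to close across the strip.

```bash
python3 -m inch '0 0 -10 0 0 0 0.15;0 0 -20 0 0 0 0.15;0 0 -20 0 0 0.06 0.15;0 0 -10 0 0 0.11 0.15;0 0 0 0 0 0.14 0.15;0 0 0 0 0 0.14 0.15;0 0 0 0 0 0.14 0.15;0 0 0 0 0 0.14 0.15;0 0 0 0 0 0.14 0.15;0 0 0 0 0 0.14 0.15'
python3 -m inch '0 0 0 0 0 0.14 0.15;0 0 0 0 0 0.14 0.15;0 0 0 0 0 0.14 0.15;0 0 0 0 0 0.11 0.15;0 0 0 0 0 0.03 0.15;0 0 0 0 0 0 0.15;0 0 0 0 0 0 0.15;0 0 0 0 0 0 0.15;0 0 0 0 0 0 0.15;0 0 0 0 0 0 0.15'
```

```text
clock: 45.45
tool_pos: [0.5296, -0.1054, 0.0935]
ee_rot: [[-0.522, 0.853, 0.001], [0.853, 0.522, -0.001], [-0.001, 0.001, -1.0]]
force: [-0.3, -0.9, -0.2]
finger_gap: 0.0335
gripper_force: 39.8
clock: 46.45
tool_pos: [0.5292, -0.1052, 0.0923]
ee_rot: [[0.004, 1.0, 0.0], [1.0, -0.004, -0.0], [-0.0, 0.0, -1.0]]
force: [0.2, -0.1, -0.2]
finger_gap: 0.0337
gripper_force: 39.9
```

Now lower to 0.022 (z +70), release with a partial opening, and rise.

```bash
python3 -m inch '0 0 5 0 0 0 0.15;0 0 10 0 0 0 0.15;0 0 15 0 0 0 0.15;0 0 15 0 0 0 0.15;0 0 10 0 0 0 0.15;0 0 6 0 0 0 0.15;0 0 4 0 0 0 0.15;0 0 3 0 0 0 0.15;0 0 1 0 0 0 0.15;0 0 0 0 0 0 0.15'
python3 -m inch '0 0 1 0 0 0 0.15;0 0 0 0 0 0 0.15;0 0 0 0 0 0 0.15;0 0 0 0 0 0 0.15;0 0 0 0 0 0 0.4;0 0 0 0 0 0 0.6;0 0 0 0 0 0 0.75;0 0 0 0 0 0 0.75;0 0 0 0 0 0 0.75;0 0 0 0 0 0 0.75'
python3 -m inch '0 0 -5 0 0 0 0.75;0 0 -10 0 0 0 0.75;0 0 -20 0 0 0 0.75;0 0 -25 0 0 0 0.75;0 0 -30 0 0 0 0.75;0 0 -30 0 0 0 0.75;0 0 -30 0 0 0 0.75;0 0 -20 0 0 0 0.75;0 0 0 0 0 0 0.75;0 0 0 0 0 0 0.75'
python3 - <<'E'
from h import *
snap("wrist","w13.png");print(r.sense()["tool_pos"])
snap("side")
M=dict(pot_mid=(.033,.5292,-.1055),teal_cap_mid=(.044,.5389,-.1946),white_cap_mid=(.052,.5484,-.2837),blue_cap_mid=(.058,.5582,-.3728))
for cam in("wrist","side"):
  for q,(z,x,y) in M.items():
    print(cam,q,[(np.round(p["pixel"]),round(p["score"],2),1e3*(at(cam,p["pixel"],z)[:2]-[x,y])) for p in r.pinpoint(cam,q)[:2]])
print([at("side",p["pixel"],.039) for p in r.pinpoint("side","glass_flask_mid")[:1]])
E
```

```text
clock: 47.45
tool_pos: [0.5294, -0.1053, 0.0236]
ee_rot: [[0.004, 1.0, 0.0], [1.0, -0.004, -0.0], [-0.0, 0.0, -1.0]]
force: [0.6, -0.6, -0.0]
finger_gap: 0.0338
gripper_force: 39.9
clock: 48.45
tool_pos: [0.5293, -0.1052, 0.0223]
ee_rot: [[0.004, 1.0, 0.0], [1.0, -0.004, -0.0], [-0.0, 0.0, -1.0]]
force: [-0.5, 0.0, 0.1]
finger_gap: 0.0643
gripper_force: 0.0
clock: 49.45
tool_pos: [0.5295, -0.1053, 0.193]
ee_rot: [[0.004, 1.0, 0.001], [1.0, -0.004, -0.001], [-0.001, 0.001, -1.0]]
force: [0.0, 0.3, -0.6]
finger_gap: 0.0642
gripper_force: 0.0
[ 0.529071   -0.1051511   0.19200349]
wrist pot_mid [(array([217., 316.]), 0.62, array([0.9, 1.6])), (array([381., 334.]), 0.3, array([  18.2, -157.6]))]
wrist teal_cap_mid [(array([319., 325.]), 0.64, array([-1.4,  3.2]))]
wrist white_cap_mid [(array([411., 335.]), 0.7, array([-1.5,  2.9]))]
wrist blue_cap_mid []
side pot_mid [(array([286., 297.]), 0.73, array([-1.3,  4.7]))]
side teal_cap_mid [(array([321., 303.]), 0.96, array([ 1.9, -1.8]))]
side white_cap_mid [(array([362., 305.]), 0.61, array([-1.2, -6.2]))]
side blue_cap_mid [(array([408., 314.]), 0.83, array([ 4.7, -1.7]))]
[array([0.5094, 0.2188, 0.039 ])]
```

View pics/w13.png

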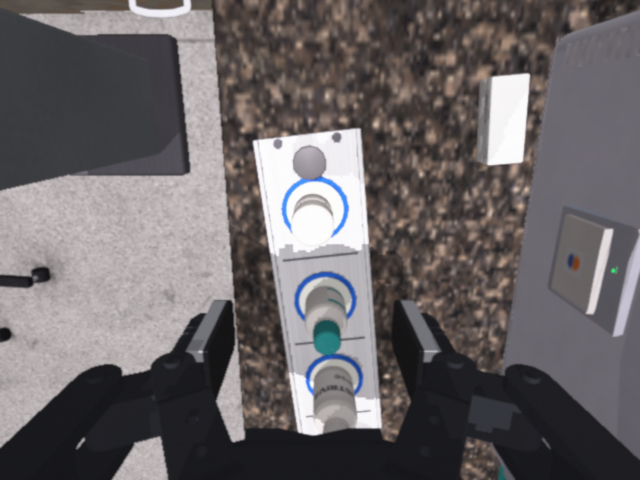

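The pot (217,313), teal (320,326) and white (380,334) stand upright and centred on their marks. All four measure within about 6 mm, the flask is unmoved and the arm is clear, so I'm handing in.

```bash
python3 -c "
from rig import r
print(r.hand_in())"
```

```text
the job is handed in; nothing more can be done
None
```

The job is handed in, no verdict shown: blue, white, teal and pot stand upright on marks d, c, b and a (red knob to grey), each within about 6 mm of its mark by my measurements, and the flask has not visibly moved.

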